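# Load a texture-roller blank into the carving cradle

### The job

Get the beech roller blank ready for carving: roll it across the board, without lifting it off, so that it drops into the vee groove and settles there by its own weight, and slide it along the groove until its end is against the plywood end stop. When it lies square and still in the groove with nothing touching it, push the red clamp handle all the way down so that the rubber pad holds the roller. Leave the other things on the bench where they are.

Things in the scene. Friction and masses are not known exactly. Their poses are not given: they have to be found in the camera images.
- cradle: Carving board fixed on the bench, grey top, 40 mm thick, its x from -200 to +170 mm, y from -130 to +130 mm, z up. Origin on the bench under the middle of a 90 degree vee groove (slick white lining) that runs along y through the whole board: bottom line at x = 0, z = 14 mm, mouth x = -26 to +26 mm at the top face z = 40 mm. The roller starts on the flat at x below -26 mm and rolls towards +x.
- stop_face (a point): Point on the inner face of the plywood end stop (16 mm thick, 100 mm wide in x, top at z = 66 mm) that closes the groove at the board's y = -130 mm; the face looks to the board's +y. The groove's other end is open. The point is at the height of a seated roller's centre, in the groove's middle plane.
- seat_home (a point): Where the roller's centre is when it is seated in the vee and against the stop: x = 0, y = -55, z = 54 mm in the board's frame. Axes as the board's.
- roller: Roller blank: beech cylinder with thin pencil lines, 56 mm in diameter, 150 mm long, flat ends with a small bore, about 260 g. Origin at its centre, y axis along its length (x, z turn as it rolls). Starts at rest on the flat before the groove, up to 17 degrees out of square with it, its end 45 to 100 mm short of the stop. Rolls easily; let go at slow speed it stops within a few cm.
- clamp_handle (a joint): Clamp handle angle, rad: 0 to 0.06 at the start (open, leaning up about 57 degrees above level); 1.0 fully down (level, at its stop), clamped. Turns about a level axis parallel to the groove, its free end going to the board's +x and down. Stiff, about 3 N at the grip, stays where it is left; near the end a toggle presses the pad on the roller and locks.
- handle_grip (a point): Point on the centre line of the handle's red grip (round, 18 mm in diameter), 90 mm from the handle's pivot; the grip runs from 46 mm to its end at 119 mm from the pivot. Moves with the handle.
- handle_pivot (a point): Pivot of the handle, fixed at x = 105, y = -55, z = 103 mm in the board's frame, on the steel clamp that stands on a 25 mm high wooden riser at x = 48 to 126, y = -83 to -27 mm. With the clamp open its upright arm reaches z = 190 mm and its pad stays beyond x = +38 mm.
- clamp_pad: Black rubber pad (18 mm across) on the sprung spindle at the end of the clamp's steel arm; the handle swings the arm down over the groove, and with the handle fully down the pad presses on the top of a seated roller with about 5 N. Origin at the middle of its pressing face.
- gouge: Bystander: carving gouge with a wooden handle, 125 mm, lying on the board beyond the groove, on the far side (+y) of the clamp.
- stamp: Bystander: turned dark wooden stamp, 30 mm across, 52 mm tall, standing on the board beyond the groove.
- rust_cup: Bystander: rust-red cup, 86 mm across, 75 mm tall.
- cream_bowl: Bystander: cream bowl, 136 mm across, 62 mm tall.
- pinch_cup: Bystander: pinkish unglazed cup, 84 mm across, 80 mm tall.
- texture_tile: Bystander: flat terracotta tile, 100 mm square, 8 mm thick.
- carved_roller: Bystander: small carved wooden roller standing on end, 42 mm across, 85 mm tall.
Not all that is in view belongs to the job. Several things have the shape of the roller; the one meant has the colours described above.

How it is judged:
By the outcome, as a careful person would: the job done as asked, in the order asked, and still so for the second after the job is handed in, with the robot touching nothing.
It also fails if it takes over 64 s, if anything falls off the work surface, if the arm or the gripper's body presses on something with over 40 N, if the wrist force passes 120 N, or if a joint passes its speed limit or range.

### The arm

A 7-joint arm with a two-finger parallel gripper is mounted at the origin on the work surface. World frame = base frame: x ahead of the robot, y to its left, z up, the work surface at z = 0. Lengths are in m, angles in rad, forces in N, time in s.
With the tool pointing down it reaches from about 0.35 to 0.9 m from the base axis. Payload 8.1 kg.
Tool frame: the origin (TCP) lies midway between the tips of the shut fingers; the grasp point (between the pads) lies 19 mm behind it; z points along the fingers, y is the line along which they close (so a half turn about z gives the same grasp; the last joint's range is limited). The gripper opens to 92 mm and grips with 3 to 60 N. Pads are 19 mm wide; open, the fingers measure 130 mm over their backs; the gripper's body (75 mm by 190 mm) begins 47 mm behind the grasp point.
Start: joints at [1.168, 0.434, 0.025, 1.573, -0.012, 1.134, -0.075], TCP at [0.185, -0.597, 0.227] pointing down, gripper open.
Joint ranges: [-2.62, 2.62], [-0.44, 2.09], [-1.27, 1.32], [0.08, 2.57], [-1.32, 4.46], [0.12, 2], [-2.74, 2.74]. Speed limits (rad/s): [2.22, 2.22, 3.01, 3.01, 3.14, 3.14, 3.14].

### API

Orientations are given as a rotation vector (axis times angle).
In Python, from cell import readout, get_image, calibration, ticket gives the robot as it stands. The module is installed in compiled form; this text tells all that it offers.
- The arm moves only by the tool move_arm, never from a script. Its argument "series" is a list of rows, each a list of 6 numbers: the shift along the world's x, y, z as a fraction of full scale, then the turn, a rotation vector about the world's x, y, z as a fraction of full scale. A call has 1 to 5 rows; each row is the pose to reach, as a shift and turn from the pose commanded when the call began; what a row does not reach only later rows make up. Full scale, the value 1, is 0.75 m for a shift and 60 degrees for a turn. A row lasts 1/10 s, in which the tool goes at most 50 mm and 8.59 degrees, less where a joint would pass 70% of its speed; a pose out of reach is approached as far as the arm can. A call with a number of a shift or a turn outside -1 to 1 is refused whole. A call with a gripper value outside its range is refused whole. "claw" is the opening, from -1 (shut) to 1 (fully open), so that 0 is half open, set as the call begins (left out, the last holds). The fingers move at their own pace and stop on an object; "squeeze" is the grip in N (left out, the last holds). Time passes only in rows, so rows that repeat a pose let the fingers close. It gives the time, the measured TCP pose, the force, the opening and the grip force at its end, in the units of the state.
- readout.observe(): the state, without advancing time (a new reading comes with each control period).
- get_image(name): name is "scene" or "top" or "wrist"; returns (picture, depth): 420x560x3 uint8, red, green, blue; 420x560 float32, m along the optical axis (not along the pixel's ray), 0 where there is no reading.
- calibration(name): a dict with "fx", "fy", "cx", "cy" (pixels), "view" (4x4, takes a point from world to camera coordinates); the wrist camera has in their place "mount" (4x4, takes a point from camera to tool coordinates, whose origin is the TCP and whose axes are the flange's). Camera axes: x right, y down, z forward; pixel columns grow to the right and rows downward; lengths in m; the calibration is good to about 2 mm. A picture is of the moment at which its call begins: read the wrist's pose just before it. calibration takes no time and is no camera call.
- ticket.sign_off(): hands the job in; it is judged then, once.
The state is a dict: "clock": time; "joints": joint angles; "dq": joint speeds; "joint_efforts": joint torques, N m; "position": TCP position; "ee_rot": TCP orientation; "force": force on the tool from outside, world axes, zero at the start; "ft_torque": the same for the moment, N m; "width": opening from 0.0 (shut) to 1.0 (fully open); "gripper_force": force on a finger pad.
Only numpy, scipy, OpenCV 4.12 (cv2) and the standard library are available. Lean on these libraries where they do the work, as an engineer would, in place of code of your own. Each camera call takes 0.05 s, during which the arm holds its last target. There are 200 camera calls.

## Working session

There is one attempt and no reset: what is moved stays moved. The work goes in short steps, Python scripts to look and compute and a tool call to move; the robot and the scene stay as the last step left them, time stands still between calls to the robot, and variables do not carry over. Pictures are saved under pics/ and viewed, at most 10 in all, crops included, and the job is handed in when it is done.

Besides the shell and the picture viewer there is one more tool, called after ">>>" as a command line: name --pt "numbers of a row" for each row, then --argument value for the rest. move_arm: Moves the arm, as the interface text tells. Shift numbers are shares of 0.75 m and turn numbers shares of 60 degrees, none past 1 either way. Its arguments: {"type":"object","properties":{"series":{"type":"array"},"claw":{"type":"number"},"squeeze":{"type":"number"}},"required":["series"]}

```bash
mkdir -p pics
cat > h.py <<'E'
import numpy as np, cv2
from cell import readout, get_image, calibration, ticket
def grab(n):
    p,d=get_image(n); c=calibration(n); return p,d,c
def world(d,c,V=None):
    h,w=d.shape; u,v=np.meshgrid(np.arange(w),np.arange(h))
    P=np.stack([(u-c['cx'])/c['fx']*d,(v-c['cy'])/c['fy']*d,d],-1)
    M=np.linalg.inv(c['view'])
    return P@M[:3,:3].T+M[:3,3]
def save(n,p): cv2.imwrite('pics/'+n,cv2.cvtColor(p,cv2.COLOR_RGB2BGR))
E
python3 - <<'E'
from h import *
for n in('scene','top'):
    p,d,c=grab(n); np.savez(n+'.npz',p=p,d=d); save(n+'0.png',p); print(n,c)
print(readout.observe())
E
```

```text
scene {'fx': 385.66447497352203, 'fy': 385.66447497352203, 'cx': 277.5681504959501, 'cy': 210.52001181932326, 'view': array([[ 0.22890277,  0.97321423,  0.021391  , -0.12861103],
       [ 0.59821881, -0.12329943, -0.79179006, -0.24681938],
       [-0.76794386,  0.19403944, -0.61041864,  1.67821276],
       [ 0.        ,  0.        ,  0.        ,  1.        ]])}
top {'fx': 499.6409848145038, 'fy': 499.6409848145038, 'cx': 276.9475815327608, 'cy': 209.23583138490497, 'view': array([[-0.02798353, -0.99960276, -0.00335248,  0.00536104],
       [-0.98046813,  0.02810072, -0.1946602 ,  0.55741173],
       [ 0.19467708, -0.00216028, -0.98086501,  1.42766009],
       [ 0.        ,  0.        ,  0.        ,  1.        ]])}
{'clock': 0.1, 'joints': array([ 1.16839778,  0.43511388,  0.02494449,  1.5740102 , -0.0116231 ,
        1.13400845, -0.07510485]), 'dq': array([ 0.00081162, -0.00040538, -0.00087175, -0.00263514, -0.00106606,
       -0.00015167, -0.00031282]), 'joint_efforts': array([ 2.21982089e-03, -6.69128680e+01,  9.87751409e-01, -3.15149260e+01,
       -6.04503276e-02,  3.76040500e-02,  6.25538951e-05]), 'position': array([ 0.18441486, -0.59668626,  0.22604602]), 'ee_rot': array([-3.10502954e+00, -4.68867800e-01,  4.71181604e-04]), 'force': array([-0.4909163 ,  0.15259167, -0.77454818]), 'ft_torque': array([-0.0132756 , -0.00944031,  0.01814388]), 'gripper_force': 0.0, 'width': 1.003800070319825}
```

View pics/scene0.png

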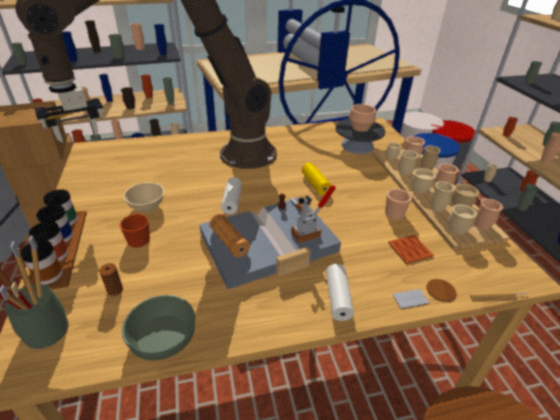

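View pics/top0.png

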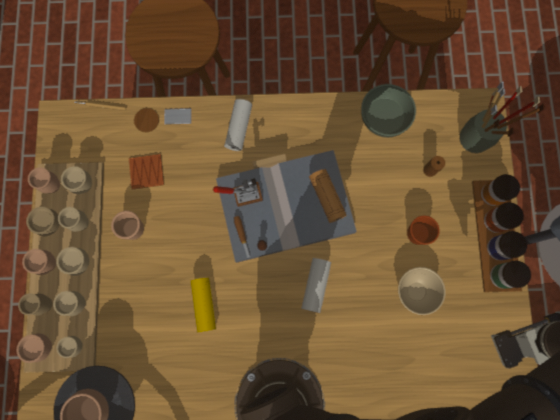

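The top view shows the beech roller on the board at (328,195), groove at about (283,205), stop at (272,160), and the red handle at (224,190). Lookalikes in the top view are the white rollers at (238,125) and (316,285), the yellow one at (204,305), and the carved roller standing at (434,166). By its beech colour and its place on the flat, I choose (328,195).

```bash
cat > m.py <<'E'
from h import *
def measure(p,d,c,verbose=True):
    W=world(d,c); z=W[...,2]; v,u=np.mgrid[:420,:560]
    roi=(u>210)&(u<365)&(v>145)&(v<265)
    hsv=cv2.cvtColor(p,cv2.COLOR_RGB2HSV).astype(int)
    b=roi&(z>.032)&(z<.048)&(hsv[...,1]<90)
    b=cv2.morphologyEx(b.astype(np.uint8),cv2.MORPH_OPEN,np.ones((3,3)))>0
    r=cv2.minAreaRect((W[b][:,:2]*1000).astype(np.float32))
    return W,z,hsv,roi,b,r
def rollerpose(W,z,hsv,roi,T):
    # roller: points in board frame, brown
    L=(W-T[:3,3])@T[:3,:3]
    m=roi&(L[...,2]>.06)&(L[...,0]<.04)&(L[...,1]>-.125)&(hsv[...,0]<25)&(hsv[...,1]>90)&(L[...,0]>-.2)
    m=m&(np.abs(L[...,1])<.14)
    m=cv2.morphologyEx(m.astype(np.uint8),cv2.MORPH_OPEN,np.ones((3,3)))
    n,lab,st,_=cv2.connectedComponentsWithStats(m); k=1+np.argmax(st[1:,4]); return L,lab==k
E
python3 - <<'E'
from m import *
f=np.load('top.npz'); p,d=f['p'],f['d']; c=calibration('top')
W,z,hsv,roi,b,r=measure(p,d,c); print(r, np.median(z[b]), b.sum())
w=b&(hsv[...,2]>125); print(w.sum(), np.percentile(hsv[b][:,2],[5,50,90,97]))
br=roi&(z>.05)&(hsv[...,0]<25)&(hsv[...,1]>100)
n,lab,st,ce=cv2.connectedComponentsWithStats(br.astype(np.uint8))
for k in range(1,n):
    if st[k,4]>20: q=W[lab==k]; print(ce[k],st[k,4],q.mean(0),q.min(0),q.max(0), cv2.minAreaRect((q[:,:2]*1000).astype(np.float32)))
big=cv2.resize(p[140:270,205:365],(800,650))[:600]; save('crop.png',big)
E
```

```text
((613.9496459960938, -26.00341796875), (341.3682861328125, 369.6269226074219), 12.369280815124512) 0.04088836905668569 7125
143 [ 64.  91.  96. 110.]
[268.66513761 160.70183486] 218 [0.7045016  0.01028026 0.06540083] [ 0.68836732 -0.03906385  0.05152388] [0.72461386 0.06022345 0.07605793] ((705.6041870117188, 10.444133758544922), (20.35694122314453, 99.8436279296875), 10.843827247619629)
[327.10733262 195.05738576] 941 [ 0.58632665 -0.15642325  0.0989751 ] [ 0.26874175 -0.20793815  0.05600814] [ 0.66823021 -0.0072206   1.50886568] ((457.2466125488281, -122.97676086425781), (125.2205810546875, 424.3275146484375), 74.88846588134766)
[250.5959596  197.63636364] 99 [0.58922376 0.06606706 0.07853601] [ 0.26874175 -0.0072206   0.05233436] [0.64021176 0.11312452 1.50886568] ((449.71466064453125, 47.09486389160156), (375.6390380859375, 74.76331329345703), 10.440958976745605)
[222.73484848 189.8030303 ] 132 [0.5892511  0.13559045 0.18652728] [ 0.26874175 -0.0072206   0.06523117] [0.62323423 0.16297164 1.50886568] ((436.84161376953125, 80.69638061523438), (375.20489501953125, 56.2951774597168), 19.076845169067383)
[239.60122699 228.72392638] 163 [0.50125102 0.10079183 0.05975638] [0.46172826 0.08554503 0.0501691 ] [0.53985362 0.1171133  0.06807234] ((500.2012634277344, 101.12908935546875), (81.75243377685547, 19.00288963317871), 14.285622596740723)
[261.61666667 245.08333333] 60 [0.44848431 0.03659787 0.08033232] [0.44006177 0.02729726 0.05029678] [0.45942023 0.04800164 0.09846794] ((449.71826171875, 37.6743049621582), (20.47547721862793, 19.25113296508789), 88.62737274169922)
```

View pics/crop.png

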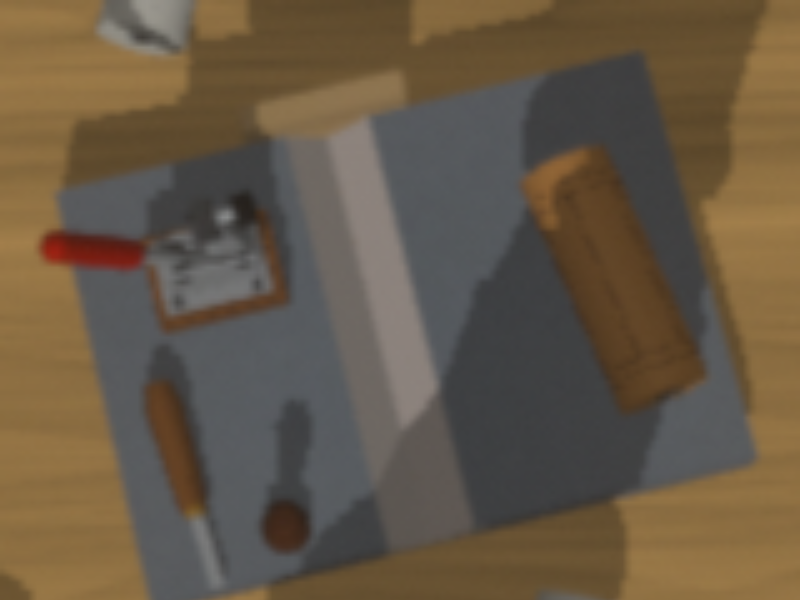

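The crop shows the beech roller with pencil lines at crop (620,275), on the grey flat and tilted a few degrees from the groove. The choice is confirmed.

Run:
```python
from m import *
f=np.load('top.npz'); p,d=f['p'],f['d']; c=calibration('top')
W=world(d,c); z=W[...,2]; hsv=cv2.cvtColor(p,cv2.COLOR_RGB2HSV).astype(int)
v,u=np.mgrid[:420,:560]; roi=(u>210)&(u<365)&(v>145)&(v<268)&(d>0)
b=(roi&(z>.034)&(z<.047)&((hsv[...,1]<90)|(hsv[...,0]>90))).astype(np.uint8)
b=cv2.morphologyEx(b,cv2.MORPH_OPEN,np.ones((3,3)))
n,lab,st,_=cv2.connectedComponentsWithStats(b)
for k in range(1,n):
    if st[k,4]>100: q=W[lab==k]; print(st[k], cv2.minAreaRect((q[:,:2]*1000).astype(np.float32)))
# groove: pixels lower than top
q=W[(lab>0)]; hull=cv2.convexHull((q[:,:2]*1000).astype(np.float32))
k=1+np.argmax(st[1:,4]); qb=(W[lab==k][:,:2]*1000).astype(np.float32)
(cx,cy),(w,h),a=cv2.minAreaRect(qb)
print(cv2.boxPoints(((cx,cy),(w,h),a)))
g=roi&(z>.010)&(z<.027)&(abs(W[...,0]-.59)<.11)&(abs(W[...,1]+.02)<.08)
gq=W[g]; l=cv2.fitLine((gq[:,:2]*1000).astype(np.float32),cv2.DIST_HUBER,0,.01,.01).ravel(); print('groove',l,g.sum(),np.degrees(np.arctan2(l[1],l[0])))
s=roi&(z>.060)&(z<.075)&(abs(W[...,0]-.705)<.03)&(abs(W[...,1]-.01)<.06)
print('stop',cv2.minAreaRect((W[s][:,:2]*1000).astype(np.float32)),np.median(z[s]))
r=roi&(z>.085)&(z<.11)&(W[...,1]<-.09)
q=W[r]; l=cv2.fitLine((q[:,:2]*1000).astype(np.float32),cv2.DIST_HUBER,0,.01,.01).ravel();print('rol',cv2.minAreaRect((q[:,:2]*1000).astype(np.float32)),l,np.degrees(np.arctan2(l[1],l[0])),q.mean(0),q[:,2].max())
rd=roi&(((hsv[...,0]<6)|(hsv[...,0]>174))&(hsv[...,1]>160)); q=W[rd];print('red',q.mean(0),q.min(0),q.max(0))
```

```text
[ 277  151   79   95 3626] ((595.18310546875, -126.22793579101562), (261.6531677246094, 181.5494842529297), 12.56722354888916)
[ 216  167   68   94 2932] ((552.0829467773438, 72.83788299560547), (262.03802490234375, 150.00299072265625), 12.398914337158203)
[[ 447.73972   -66.09392 ]
 [ 487.24216  -243.29375 ]
 [ 742.62646  -186.36195 ]
 [ 703.124      -9.162125]]
groove [ 9.7699010e-01  2.1328451e-01  5.8871814e+02 -1.5912794e+01] 582 12.314903
stop ((705.8348388671875, 10.427257537841797), (18.78402328491211, 99.61936950683594), 11.786048889160156) 0.06669950312595274
rol ((590.078125, -157.5781707763672), (151.0740509033203, 50.972633361816406), 20.557371139526367) [ 9.3649340e-01  3.5068524e-01  5.8845227e+02 -1.5736960e+02] 20.529232 [ 0.58930367 -0.15764592  0.09366539] 0.10541956956553711
red [0.59102109 0.13609214 0.17977898] [0.58205326 0.1139876  0.13988229] [0.60100191 0.15765121 0.20630041]
```

>>> move_arm --pt "0.19 0.17 -0.02 0 0 0.52" --pt "0.19 0.17 -0.02 0 0 0.52" --pt "0.19 0.17 -0.02 0 0 0.52" --pt "0.19 0.17 -0.02 0 0 0.52" --pt "0.19 0.17 -0.02 0 0 0.52" --claw 1

```text
clock: 0.6
position: [0.3327, -0.464, 0.2112]
ee_rot: [-2.856, -1.304, -0.005]
force: [0.1, 0.4, -0.2]
width: 0.999
gripper_force: 0.0
```

>>> move_arm --pt "0.19 0.17 -0.02 0 0 0.52" --pt "0.19 0.17 -0.02 0 0 0.52" --pt "0.19 0.17 -0.02 0 0 0.52" --pt "0.19 0.17 -0.02 0 0 0.52" --pt "0.19 0.17 -0.02 0 0 0.52"

```text
clock: 1.1
position: [0.4741, -0.3362, 0.1962]
ee_rot: [-2.402, -2.023, -0.006]
force: [-0.7, 0.1, -0.0]
width: 1.002
gripper_force: 0.0
```

>>> move_arm --pt "0.19 0.17 -0.02 0 0 0.515" --pt "0.19 0.17 -0.02 0 0 0.515" --pt "0.19 0.17 -0.02 0 0 0.515" --pt "0.19 0.17 -0.02 0 0 0.515" --pt "0.19 0.17 -0.02 0 0 0.515"

```text
clock: 1.6
position: [0.6153, -0.2085, 0.1808]
ee_rot: [-1.778, -2.588, -0.007]
force: [0.2, 0.3, 0.0]
width: 1.0
gripper_force: 0.0
```

>>> move_arm --pt "0 0 -0.06 0 0 0" --pt "0 0 -0.12 0 0 0" --pt "0 0 -0.17 0 0 0" --pt "0 0 -0.17 0 0 0"

```text
clock: 2.0
position: [0.6073, -0.2155, 0.0488]
ee_rot: [-1.789, -2.571, 0.007]
force: [-0.4, -0.4, 0.1]
width: 1.004
gripper_force: 0.0
```

Run:
```python
from h import *
p,d,c=grab('scene'); save('s1.png',cv2.resize(p[130:320,150:400],(790,600)))
```

```text
(no output)
```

View pics/s1.png

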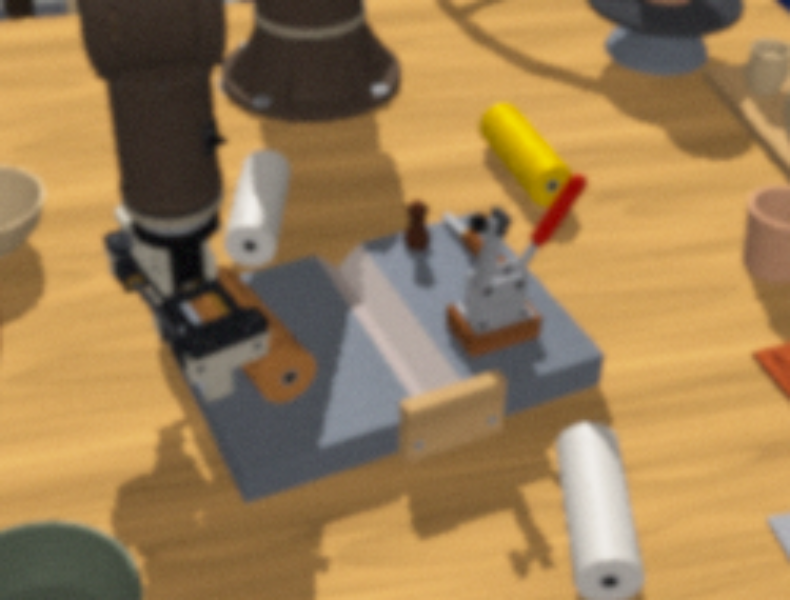

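>>> move_arm --pt "-0.004 0.011 0 0 0 0" --pt "-0.008 0.022 0 0 0 0" --pt "-0.011 0.032 0 0 0 -0.01" --pt "-0.015 0.042 0 0 0 -0.02" --pt "-0.018 0.052 0 0 0 -0.03"

```text
clock: 2.55
position: [0.5986, -0.1748, 0.0551]
ee_rot: [1.832, 2.551, 0.001]
force: [-0.1, 0.0, 0.0]
width: 1.004
gripper_force: 0.1
```

>>> move_arm --pt "-0.003 0.01 0 0 0 -0.015" --pt "-0.006 0.02 0 0 0 -0.03" --pt "-0.009 0.03 0 0 0 -0.045" --pt "-0.012 0.04 0 0 0 -0.06" --pt "-0.014 0.048 0 0 0 -0.07"

```text
clock: 3.05
position: [0.5878, -0.1388, 0.0542]
ee_rot: [-1.925, -2.483, -0.0]
force: [-0.2, -0.3, -0.6]
width: 0.999
gripper_force: 0.0
```

```bash
cat > look.py <<'E'
from h import *
O=np.array([.572,-.0198,.0]); X=np.array([-.2156,.9765]);Y=np.array([-.9765,-.2156])
def board(W): q=W-O; return np.stack([q[...,:2]@X,q[...,:2]@Y,q[...,2]],-1)
if __name__=='__main__':
    import sys
    s=readout.observe(); print('tcp board',board(s['position'])*1000,s['position'],s['ee_rot'],s['force'],s['clock'])
    for n in('top','scene'):
        p,d,c=grab(n); np.savez(n+'.npz',p=p,d=d); W=world(d,c);B=board(W); hsv=cv2.cvtColor(p,cv2.COLOR_RGB2HSV).astype(int)
        m=(d>0)&(hsv[...,0]>4)&(hsv[...,0]<22)&(hsv[...,1]>110)&(B[...,2]>.048)&(B[...,2]<.11)&(B[...,0]>-.2)&(B[...,0]<.04)&(B[...,1]>-.127)&(B[...,1]<.16)
        m=cv2.morphologyEx(m.astype(np.uint8),cv2.MORPH_OPEN,np.ones((3,3)))
        q=B[m>0]*1000
        if len(q)<30: print(n,'few',len(q)); continue
        print(n,len(q),'lo/hi',np.percentile(q,1,axis=0).round(1),np.percentile(q,99,axis=0).round(1),cv2.minAreaRect(q[:,:2].astype(np.float32)))
E
python3 look.py
```

```text
tcp board [-119.63007424   10.19592692   54.2288692 ] [ 0.58783536 -0.13881277  0.05422887] [-1.92489262e+00 -2.48264909e+00 -6.07248170e-05] [-0.20268049 -0.28047144 -0.5589371 ] 3.05
top 793 lo/hi [-93.1 -52.6  76.6] [-42.4  95.4 102.7] ((-70.83744049072266, 20.615467071533203), (52.880001068115234, 152.0574951171875), 4.005293846130371)
scene 283 lo/hi [-100.   -58.2   50.6] [-38.5  66.3  97.4] ((-83.80126953125, 3.792755126953125), (49.848114013671875, 136.7417755126953), 20.81514549255371)
```

>>> move_arm --pt "-0.01 0.005 0 0 0 -0.02" --pt "-0.015 0.012 0 0 0 -0.033" --pt "-0.017 0.018 0 0 0 -0.033" --pt "-0.0185 0.0235 0 0 0 -0.033" --pt "-0.02 0.029 0 0 0 -0.033"

```text
clock: 3.65
position: [0.5731, -0.1175, 0.0543]
ee_rot: [1.966, 2.45, 0.0]
force: [-0.2, 0.1, -0.4]
width: 1.0
gripper_force: 0.0
```

```bash
python3 look.py
```

```text
tcp board [-95.63527524  19.9788142   54.32735424] [ 0.57310961 -0.1174918   0.05432735] [1.96609297e+00 2.45004225e+00 3.05792416e-04] [-0.20502906  0.12777228 -0.36033834] 3.65
top 829 lo/hi [-68.  -49.1  75. ] [-14.9  99.5 102.3] ((-45.86040496826172, 24.265892028808594), (53.217281341552734, 150.79580688476562), 6.662826061248779)
scene 321 lo/hi [-76.2 -54.3  50.3] [-12.   75.6  97.9] ((-47.1979866027832, 13.808757781982422), (54.30144119262695, 137.48902893066406), 9.281922340393066)
```

```bash
cat >> look.py <<'E'
        if n=='top':
            t=q[q[:,2]>q[:,2].max()*.6]; yy=t[:,1]; bins=np.arange(yy.min()+5,yy.max()-5,6)
            r=np.array([[b+3,np.mean(np.percentile(t[(yy>=b)&(yy<b+6),0],[5,95]))] for b in bins if ((yy>=b)&(yy<b+6)).sum()>4])
            k=np.polyfit(r[:,0],r[:,1],1); print('axis: tilt deg',np.degrees(np.arctan(k[0])).round(2),'x at middle',np.polyval(k,yy.mean()).round(1),'y',((yy.min()+yy.max())/2).round(1))
E
python3 look.py
```

```text
tcp board [-95.16596018  19.89556174  54.31941582] [ 0.57308973 -0.11701558  0.05431942] [-1.96526708e+00 -2.45087216e+00 -6.19825432e-04] [ 0.26592478 -0.88852926 -0.62577472] 3.75
top 823 lo/hi [-67.7 -48.7  76. ] [-13.8  98.4 102.7] ((-45.44364929199219, 24.143585205078125), (54.51688766479492, 149.92074584960938), 7.018645286560059)
axis: tilt deg -2.97 x at middle -41.5 y 24.2
scene 319 lo/hi [-76.  -55.   51.2] [-11.3  77.7  97.3] ((-60.526790618896484, 9.971176147460938), (51.1866455078125, 145.6277313232422), 22.603336334228516)
```

>>> move_arm --pt "-0.004 0.007 0 0 0 0" --pt "-0.008 0.012 0 0 0 0" --pt "-0.0085 0.0145 0 0 0 0" --pt "-0.009 0.017 0 0 0 0" --pt "-0.0095 0.0195 0 0 0 0"

```text
clock: 4.35
position: [0.5659, -0.1031, 0.0543]
ee_rot: [1.966, 2.45, 0.0]
force: [0.2, -0.2, 0.2]
width: 0.994
gripper_force: 0.0
```

>>> move_arm --pt "-0.0006 0.0026 0 0 0 0" --pt "-0.0012 0.0052 0 0 0 0" --pt "-0.0018 0.0078 0 0 0 0" --pt "-0.0023 0.0104 0 0 0 0" --pt "-0.0029 0.013 0 0 0 0"

```text
clock: 4.85
position: [0.5637, -0.0934, 0.0542]
ee_rot: [1.967, 2.45, 0.0]
force: [0.3, 0.8, -0.9]
width: 1.001
gripper_force: 0.0
```

```bash
python3 look.py
```

```text
tcp board [-70.0427586   23.91739434  54.23517853] [ 0.56374618 -0.09335072  0.05423518] [1.96651954e+00 2.44994045e+00 8.95230638e-05] [ 0.28580129  0.76007834 -0.90363033] 4.85
top 910 lo/hi [-26.1 -45.4  57.9] [ 25.9 101.6  87.7] ((-0.2258281707763672, 27.416061401367188), (150.22061157226562, 53.2259635925293), 89.51471710205078)
axis: tilt deg 0.32 x at middle 0.4 y 27.5
scene 365 lo/hi [-27.8 -50.   49.4] [22.9 98.9 84.3] ((-1.9651947021484375, 24.96811294555664), (52.57394790649414, 154.9169158935547), 0.06721965968608856)
```

>>> move_arm --pt "0.004 -0.02 0 0 0 0" --pt "0.004 -0.02 0.05 0 0 0" --pt "0.004 -0.02 0.11 0 0 0" --pt "0.004 -0.02 0.15 0 0 0" --pt "0.004 -0.02 0.15 0 0 0" --claw -1

```text
clock: 5.45
position: [0.5697, -0.1101, 0.1714]
ee_rot: [1.964, 2.443, 0.006]
force: [1.1, -0.2, 0.3]
width: 0.611
gripper_force: 0.0
```

>>> move_arm --pt "-0.1 0.04 0 0 0 -0.7" --pt "-0.1 0.04 0 0 0 -0.7" --pt "-0.1 0.04 0 0 0 -0.7" --pt "-0.1 0.04 0 0 0 -0.7" --pt "-0.1 0.04 0 0 0 -0.7"

```text
clock: 5.95
position: [0.4914, -0.0798, 0.1664]
ee_rot: [2.719, 1.573, -0.001]
force: [0.2, 0.4, 0.6]
width: 0.178
gripper_force: 0.0
```

>>> move_arm --pt "-0.069 0.039 0 0 0 -0.8" --pt "-0.069 0.039 0 0 0 -0.8" --pt "-0.069 0.039 0 0 0 -0.8" --pt "-0.069 0.039 0 0 0 -0.8" --pt "-0.069 0.039 0 0 0 -0.8"

```text
clock: 6.45
position: [0.4398, -0.0503, 0.1664]
ee_rot: [3.106, 0.468, -0.001]
force: [0.3, -0.1, -0.1]
width: 0.003
gripper_force: 0.0
```

```bash
python3 look.py
python3 - <<'E'
from look import *
s=readout.observe(); print(s['width'],s['joints'])
f=np.load('top.npz'); c=calibration('top');B=board(world(f['d'],c))*1000
x,y,z=B[...,0],B[...,1],B[...,2]
for zz in range(60,240,15):
    m=(f['d']>0)&(x>30)&(x<240)&(y>-100)&(y<-10)&(z>zz)&(z<zz+15)
    if m.sum(): print(zz,m.sum(),x[m].min().round(),x[m].max().round(),y[m].min().round(),y[m].max().round())
p=f['p']; hsv=cv2.cvtColor(p,cv2.COLOR_RGB2HSV).astype(int)
m=(x>110)&(x<230)&(y>-100)&(y<-10)&(z>90)&(f['d']>0)&((hsv[...,0]<7)|(hsv[...,0]>173))&(hsv[...,1]>150)
q=B[m]; print('grip',len(q),q.mean(0),q.min(0),q.max(0))
E
```

```text
tcp board [ -1.31355005 135.62632169 166.35634573] [ 0.4398488  -0.05032263  0.16635635] [ 3.10622387e+00  4.67537492e-01 -8.98953466e-04] [ 0.31132784 -0.06504395 -0.09230879] 6.45
top 161 lo/hi [-25.7 -47.1  63.2] [ 24.9 -13.7  89.8] ((-0.33678436279296875, -31.571273803710938), (33.49724578857422, 52.0213508605957), 84.46148681640625)
axis: tilt deg -28.75 x at middle -1.4 y -30.4
scene 649 lo/hi [-27.8 -49.8  49.7] [ 20.4 102.2  84. ] ((-3.7043323516845703, 27.020771026611328), (51.965145111083984, 156.97084045410156), 1.6894128322601318)
0.0009151324373483521 [ 0.1635084   0.22291863 -0.20104642  2.06189764  0.05876224  0.86259416
 -1.33926029]
60 253 49.0 127.0 -82.0 -24.0
75 24 62.0 116.0 -64.0 -32.0
90 42 62.0 115.0 -65.0 -41.0
105 86 63.0 116.0 -67.0 -40.0
120 20 67.0 121.0 -64.0 -48.0
135 22 70.0 133.0 -60.0 -47.0
150 33 72.0 145.0 -62.0 -45.0
165 47 57.0 155.0 -63.0 -44.0
180 91 58.0 161.0 -64.0 -45.0
195 41 154.0 175.0 -62.0 -45.0
grip 97 [147.92761252 -52.19722765 179.45916282] [124.72312689 -60.38959547 143.10587314] [170.7675376  -44.66602106 206.91752568]
```

>>> move_arm --pt "-0.0004 0.0017 -0.05 0 0 -0.077" --pt "-0.0004 0.0017 -0.1 0 0 -0.077" --pt "-0.0004 0.0017 -0.14 0 0 -0.077" --pt "-0.0004 0.0017 -0.155 0 0 -0.077" --pt "-0.0004 0.0017 -0.155 0 0 -0.077"

```text
clock: 7.05
position: [0.4387, -0.0483, 0.0493]
ee_rot: [-3.121, -0.357, 0.005]
force: [0.4, -0.4, 0.3]
width: 0.003
gripper_force: 0.0
```

>>> move_arm --pt "0.013 0.003 0 0 0 0" --pt "0.022 0.0049 0 0 0 0" --pt "0.03 0.0066 0 0 0 0" --pt "0.038 0.0084 0 0 0 0" --pt "0.046 0.0102 0 0 0 0"

```text
clock: 7.55
position: [0.4748, -0.0403, 0.0509]
ee_rot: [3.121, 0.353, 0.001]
force: [-1.3, 0.0, 0.5]
width: 0.002
gripper_force: 0.5
```

```bash
python3 look.py
```

```text
tcp board [ 0.91355054 99.29196891 50.89710794] [ 0.47484789 -0.04031454  0.05089711] [3.12144593e+00 3.53035875e-01 6.75430625e-04] [-1.28661231  0.00724644  0.54275904] 7.55
top 187 lo/hi [-25.6 -59.9  63.4] [ 25.8 -25.1  87.4] ((0.6430950164794922, -42.80681610107422), (36.84851837158203, 53.39322280883789), 84.62876892089844)
axis: tilt deg -17.08 x at middle -0.6 y -42.3
scene 661 lo/hi [-27.6 -64.3  49.8] [23.  84.2 84.1] ((-0.4591388702392578, 11.544891357421875), (153.71475219726562, 55.52240753173828), 89.60470581054688)
```

>>> move_arm --pt "0.008 0.0018 0 0 0 0" --pt "0.016 0.0035 0 0 0 0" --pt "0.024 0.0053 0 0 0 0" --pt "0.032 0.007 0 0 0 0" --pt "0.04 0.0088 0 0 0 0"

```text
clock: 8.15
position: [0.5047, -0.0336, 0.0504]
ee_rot: [3.122, 0.353, -0.0]
force: [-0.6, -0.5, 0.3]
width: 0.004
gripper_force: 0.4
```

>>> move_arm --pt "0.008 0.0018 0 0 0 0" --pt "0.016 0.0035 0 0 0 0" --pt "0.023 0.0051 0 0 0 0" --pt "0.029 0.0064 0 0 0 0" --pt "0.034 0.0075 0 0 0 0"

```text
clock: 8.65
position: [0.5301, -0.028, 0.0505]
ee_rot: [-3.122, -0.353, 0.0]
force: [0.2, -0.5, -0.1]
width: 0.005
gripper_force: 0.4
```

```bash
python3 look.py
```

```text
tcp board [ 1.00955028 42.72725338 50.4583615 ] [ 0.53006067 -0.02802588  0.05045836] [-3.12170565e+00 -3.52922444e-01  7.07878809e-05] [ 0.15845199 -0.54494823 -0.1264751 ] 8.65
top 79 lo/hi [ -25.5 -118.8   64.8] [  14.8 -100.3   88.1] ((-5.638654708862305, -108.78809356689453), (41.59730529785156, 19.31825065612793), 3.1403632164001465)
axis: tilt deg -31.15 x at middle -4.3 y -109.1
scene 701 lo/hi [ -27.9 -119.6   50.6] [20.6 27.5 84.4] ((-3.971506118774414, -44.53782653808594), (52.598392486572266, 151.46275329589844), 1.8264487981796265)
```

>>> move_arm --pt "0.003 0.0007 0 0 0 0" --pt "0.006 0.0013 0 0 0 0" --pt "0.009 0.002 0 0 0 0" --pt "0.011 0.0024 0 0 0 0" --pt "0.013 0.0029 0 0 0 0"

```text
clock: 9.25
position: [0.5395, -0.026, 0.0505]
ee_rot: [3.122, 0.353, -0.0]
force: [-0.5, -0.1, 0.2]
width: 0.006
gripper_force: 0.4
```

>>> move_arm --pt "0.0013 0.0003 0 0 0 0" --pt "0.0026 0.0006 0 0 0 0" --pt "0.0026 0.0006 0 0 0 0"

```text
clock: 9.55
position: [0.5414, -0.0255, 0.0505]
ee_rot: [3.122, 0.353, -0.0]
force: [-0.3, 0.2, -1.0]
width: 0.002
gripper_force: 0.4
```

>>> move_arm --pt "0.0013 0.0003 0 0 0 0" --pt "0.0026 0.0006 0 0 0 0" --pt "0.0026 0.0006 0 0 0 0"

```text
clock: 9.85
position: [0.5415, -0.0255, 0.0502]
ee_rot: [3.121, 0.352, -0.006]
force: [-7.4, -1.3, 5.6]
width: 0.004
gripper_force: 3.6
```

>>> move_arm --pt "0.0013 0.0003 0 0 0 0" --pt "0.0026 0.0006 0 0 0 0" --pt "0.0026 0.0006 0 0 0 0"

```text
clock: 10.15
position: [0.5414, -0.0255, 0.0499]
ee_rot: [3.121, 0.352, -0.011]
force: [-12.9, -2.2, 9.4]
width: 0.005
gripper_force: 6.7
```

>>> move_arm --pt "-0.006 -0.0013 0 0 0 0" --pt "-0.03 -0.0066 0 0 0 0" --pt "-0.052 -0.0115 0.03 0 0 0" --pt "-0.052 -0.0115 0.09 0 0 0" --pt "-0.052 -0.0115 0.15 0 0 0"

```text
clock: 10.65
position: [0.5057, -0.0332, 0.1641]
ee_rot: [-3.121, -0.353, 0.001]
force: [1.2, 0.3, -0.3]
width: 0.006
gripper_force: 0.0
```

>>> move_arm --pt "0 0 0.065 0 0 0.14" --pt "0 0 0.13 0 0 0.28" --pt "0 0 0.13 0 0 0.42" --pt "0 0 0.13 0 0 0.5" --pt "0 0 0.13 0 0 0.5"

```text
clock: 11.15
position: [0.5068, -0.0332, 0.2611]
ee_rot: [2.923, 1.15, 0.003]
force: [0.5, -0.7, -0.7]
width: 0.009
gripper_force: 0.0
```

```bash
python3 look.py
python3 - <<'E'
from h import *
p=np.load('scene.npz')['p']; save('s2.png',cv2.resize(p[130:320,150:400],(790,600)))
E
```

```text
tcp board [  1.00802152  66.56638775 261.0677807 ] [ 0.50678292 -0.0331669   0.26106778] [2.92268116e+00 1.15044539e+00 2.87285622e-03] [ 0.50955327 -0.73448854 -0.66136148] 11.15
top few 0
scene 640 lo/hi [ -27.8 -125.3   50.5] [20.  16.3 84. ] ((-3.085529327392578, -52.68268585205078), (51.772926330566406, 148.24501037597656), 0.8645434379577637)
```

View pics/s2.png

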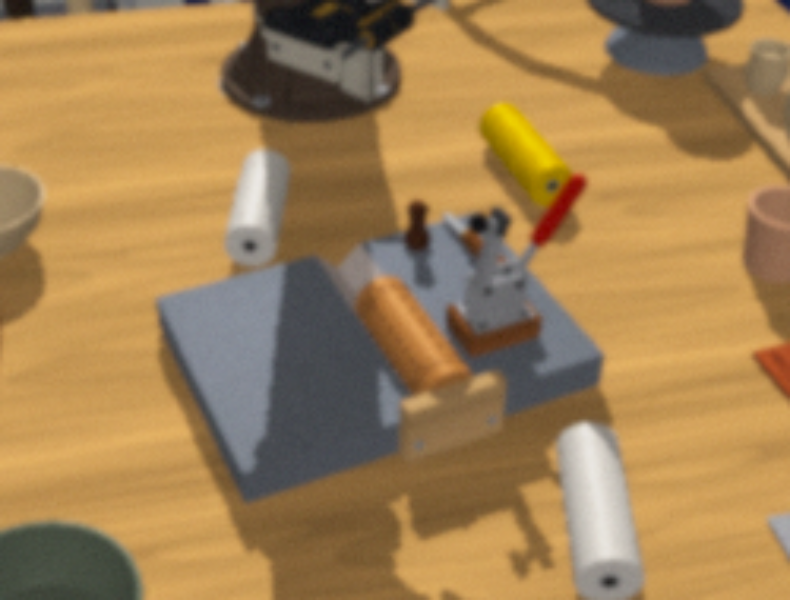

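The picture shows the roller seated in the groove with its end on the stop (crop 440,375), the clamp open, and nothing touching the roller.

>>> move_arm --pt "0.056 0.117 0 0 0 0.5" --pt "0.056 0.117 0 0 0 0.5" --pt "0.056 0.117 0 0 0 0.5" --pt "0.056 0.117 0 0 0 0.5" --pt "0.056 0.117 0 0 0 0.5" --claw 0.5

```text
clock: 11.75
position: [0.5483, 0.0549, 0.2599]
ee_rot: [-2.527, -1.866, 0.001]
force: [0.4, 0.2, 0.3]
width: 0.39
gripper_force: 0.0
```

>>> move_arm --pt "0.056 0.117 0 0 0 0.495" --pt "0.056 0.117 0 0 0 0.495" --pt "0.056 0.117 0 0 0 0.495" --pt "0.056 0.117 0 0 0 0.495" --pt "0.056 0.117 0 0 0 0.495"

```text
clock: 12.25
position: [0.5903, 0.1422, 0.2599]
ee_rot: [-1.967, -2.449, 0.001]
force: [0.3, -0.4, -0.6]
width: 0.747
gripper_force: 0.0
```

Run:
```python
from look import *
s=readout.observe(); print(board(s['position'])*1000,s['ee_rot'],s['joints'],s['width'])
p,d,c=grab('scene'); B=board(world(d,c))*1000
x,y,z=B[...,0],B[...,1],B[...,2]; hsv=cv2.cvtColor(p,cv2.COLOR_RGB2HSV).astype(int)
m=(x>110)&(x<230)&(y>-100)&(y<-10)&(z>90)&(z<220)&(d>0)&((hsv[...,0]<7)|(hsv[...,0]>173))&(hsv[...,1]>150)
q=B[m]; print('grip',len(q),q.mean(0),q.min(0),q.max(0))
```

```text
[154.2632389  -52.80585614 259.94049327] [-1.96720182e+00 -2.44875983e+00  8.44767730e-04] [ 0.03136306  0.43615902 -0.51846952  1.53681388  0.2238288   1.22889157
 -0.30497459] 0.7468457740774184
grip 106 [144.7062031  -60.02106253 171.61607592] [124.76641999 -66.03382902 137.55001417] [170.9620204  -50.95312203 202.60019363]
```

>>> move_arm --pt "0.003 0.0006 -0.05 0 0 0" --pt "0.003 0.0006 -0.1 0 0 0" --pt "0.003 0.0006 -0.133 0 0 0" --pt "0.003 0.0006 -0.133 0 0 0"

```text
clock: 12.7
position: [0.5904, 0.141, 0.1573]
ee_rot: [-1.968, -2.445, 0.009]
force: [-0.7, -0.5, 0.1]
width: 0.75
gripper_force: 0.0
```

>>> move_arm --pt "0 0 0 0 0 0" --pt "0 0 0 0 0 0" --pt "0 0 0 0 0 0" --pt "0 0 0 0 0 0" --pt "0 0 0 0 0 0" --claw -1 --squeeze 12

```text
clock: 13.2
position: [0.5929, 0.1428, 0.1614]
ee_rot: [1.964, 2.451, 0.001]
force: [-0.3, 0.5, -0.3]
width: 0.365
gripper_force: 0.0
```

>>> move_arm --pt "0 0 0 0 0 0" --pt "0 0 0 0 0 0" --pt "0 0 0 0 0 0"

```text
clock: 13.5
position: [0.5926, 0.1427, 0.1609]
ee_rot: [1.964, 2.452, 0.0]
force: [-0.3, -0.8, 1.8]
width: 0.192
gripper_force: 12.0
```

>>> move_arm --pt "-0.002 0.0092 -0.0067 0 0 0" --pt "-0.0038 0.0171 -0.0136 0 0 0" --pt "-0.0054 0.0243 -0.0211 0 0 0" --pt "-0.0068 0.031 -0.0293 0 0 0" --pt "-0.0081 0.0368 -0.0381 0 0 0"

```text
clock: 14.0
position: [0.5864, 0.1709, 0.1317]
ee_rot: [-1.964, -2.452, -0.0]
force: [0.3, -1.8, 4.0]
width: 0.191
gripper_force: 12.0
```

```bash
python3 look.py
```

```text
tcp board [183.16783707 -55.15344145 131.65397747] [0.58636584 0.17094768 0.13165398] [-1.96384677e+00 -2.45200682e+00 -2.75605763e-04] [ 0.33044504 -1.7521444   4.03594854] 14.0
top 819 lo/hi [ -25.8 -124.6   59.1] [26.4 20.7 87. ] ((0.47283172607421875, -52.820167541503906), (149.00746154785156, 54.022308349609375), 89.21113586425781)
axis: tilt deg 1.6 x at middle -0.7 y -52.6
scene 632 lo/hi [ -27.8 -124.8   50.9] [19.6 16.4 84. ] ((-2.6461181640625, -53.19670867919922), (147.1651153564453, 50.91856384277344), 89.95420837402344)
```

>>> move_arm --pt "-0.0013 0.006 -0.0111 0 0 0" --pt "-0.0022 0.0102 -0.0208 0 0 0" --pt "-0.003 0.0135 -0.0309 0 0 0" --pt "-0.0035 0.0159 -0.0413 0 0 0" --pt "-0.0038 0.0174 -0.0517 0 0 0"

```text
clock: 14.6
position: [0.5835, 0.1845, 0.0929]
ee_rot: [-1.963, -2.452, -0.002]
force: [-0.6, 3.4, 2.8]
width: 0.189
gripper_force: 12.0
```

>>> move_arm --pt "-0.0001 0.0005 -0.004 0 0 0" --pt "-0.0001 0.0006 -0.008 0 0 0" --pt "-0.0001 0.0006 -0.0115 0 0 0" --pt "-0.0001 0.0006 -0.0115 0 0 0"

```text
clock: 15.0
position: [0.5833, 0.1848, 0.0845]
ee_rot: [-1.963, -2.452, -0.002]
force: [-0.2, 5.8, -0.5]
width: 0.19
gripper_force: 12.0
```

>>> move_arm --pt "0 0 -0.002 0 0 0" --pt "0 0 -0.004 0 0 0" --pt "0 0 -0.004 0 0 0"

```text
clock: 15.3
position: [0.5833, 0.1848, 0.0817]
ee_rot: [-1.963, -2.452, -0.002]
force: [-1.2, 5.8, 1.1]
width: 0.191
gripper_force: 12.0
```

>>> move_arm --pt "0 0 -0.002 0 0 0" --pt "0 0 -0.004 0 0 0" --pt "0 0 -0.004 0 0 0"

```text
clock: 15.6
position: [0.5834, 0.1847, 0.0789]
ee_rot: [-1.963, -2.452, -0.001]
force: [-1.5, 4.8, 2.5]
width: 0.194
gripper_force: 12.0
```

```bash
python3 look.py
python3 - <<'E'
from h import *
p=np.load('scene.npz')['p']; save('s3.png',cv2.resize(p[170:290,240:400],(800,600)))
E
```

```text
tcp board [197.21135913 -55.17985698  78.86274507] [0.58336396 0.18466639 0.07886275] [-1.96319324e+00 -2.45187843e+00 -1.29736255e-03] [-1.54353118  4.84333058  2.47489932] 15.6
top 778 lo/hi [ -26.  -125.    58.1] [25.4 20.8 88.4] ((-0.39127349853515625, -52.941001892089844), (148.2857666015625, 52.3989372253418), 89.47657012939453)
axis: tilt deg 0.71 x at middle -0.6 y -52.8
scene 587 lo/hi [ -27.6 -125.7   50.8] [19.4 17.2 90.9] ((-2.0970802307128906, -52.007911682128906), (52.19202423095703, 149.7351837158203), 0.19922193884849548)
```

View pics/s3.png

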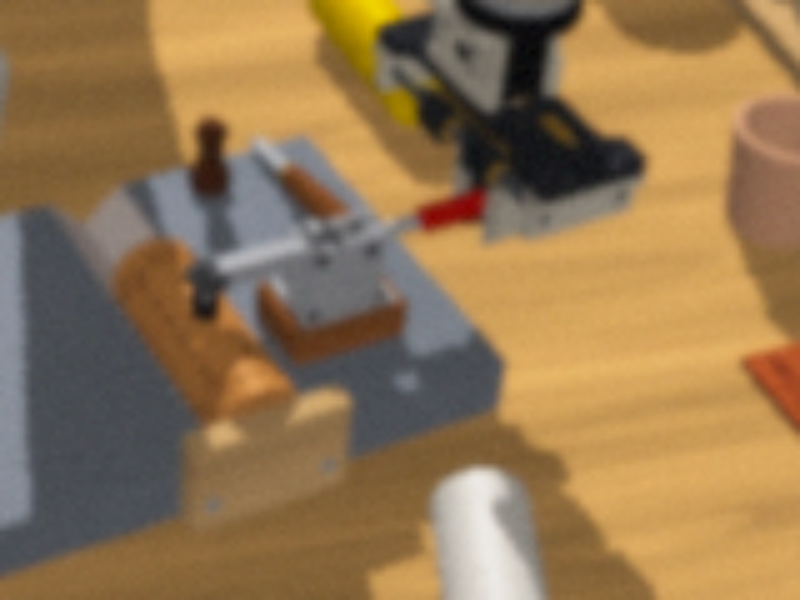

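>>> move_arm --pt "0 0 0 0 0 0" --pt "0 0 -0.002 0 0 0" --pt "0 0 -0.004 0 0 0" --pt "0 0 -0.004 0 0 0" --squeeze 30

```text
clock: 16.1
position: [0.5836, 0.1847, 0.0784]
ee_rot: [1.963, 2.451, 0.002]
force: [-10.6, 0.3, 28.5]
width: 0.188
gripper_force: 30.0
```

>>> move_arm --pt "0 0 -0.002 0 0 0" --pt "0 0 -0.004 0 0 0" --pt "0 0 -0.004 0 0 0"

```text
clock: 16.4
position: [0.5837, 0.1847, 0.0761]
ee_rot: [1.963, 2.451, 0.003]
force: [-12.2, -1.3, 34.6]
width: 0.188
gripper_force: 30.0
```

>>> move_arm --pt "0 0 0.002 0 0 0" --pt "0 0 0.003 0 0 0"

```text
clock: 16.6
position: [0.5835, 0.1846, 0.0765]
ee_rot: [1.963, 2.452, 0.002]
force: [-4.6, 3.8, 9.0]
width: 0.186
gripper_force: 30.0
```

>>> move_arm --pt "0 0 0 0 0 0" --pt "0 0 0 0 0 0" --pt "0 0 0 0 0 0" --pt "0 0 0 0 0 0" --pt "0 0 0 0 0 0" --claw 0.5

```text
clock: 17.1
position: [0.5835, 0.1835, 0.0747]
ee_rot: [-1.965, -2.451, 0.001]
force: [-0.1, -0.7, -0.2]
width: 0.574
gripper_force: 0.0
```

>>> move_arm --pt "0 0 0.03 0 0 0" --pt "0 0 0.08 0 0 0" --pt "0 0 0.14 0 0 0" --pt "0 0 0.2 0 0 0" --pt "0 0 0.2 0 0 0"

```text
clock: 17.6
position: [0.5864, 0.1857, 0.2317]
ee_rot: [1.961, 2.448, 0.014]
force: [0.6, 0.6, 0.8]
width: 0.752
gripper_force: 0.0
```

```bash
python3 look.py
python3 - <<'E'
from look import *
for n in('scene','top'):
    f=np.load(n+'.npz');p,d=f['p'],f['d'];c=calibration(n); B=board(world(d,c))*1000
    x,y,z=B[...,0],B[...,1],B[...,2]; hsv=cv2.cvtColor(p,cv2.COLOR_RGB2HSV).astype(int)
    m=(x>110)&(x<250)&(y>-100)&(y<-10)&(z>80)&(z<220)&(d>0)&((hsv[...,0]<7)|(hsv[...,0]>173))&(hsv[...,1]>150)
    q=B[m]; print('grip',len(q),q.mean(0),np.percentile(q,2,axis=0),np.percentile(q,98,axis=0),'deg',np.degrees(np.arctan(np.polyfit(q[:,0],q[:,2],1)[0])) if len(q)>5 else 0)
p=np.load('scene.npz')['p']; save('s4.png',cv2.resize(p[170:290,240:400],(800,600)))
E
```

```text
tcp board [197.57336956 -58.34964438 231.66329768] [0.5863811  0.18570326 0.2316633 ] [1.96105832 2.44769392 0.01418351] [0.55013853 0.57590571 0.78260837] 17.6
top 784 lo/hi [ -26.  -125.5   55.8] [25.5 20.7 89.5] ((-0.4429130554199219, -52.601844787597656), (148.04014587402344, 52.816158294677734), 89.68196105957031)
axis: tilt deg 1.48 x at middle -1.3 y -52.6
scene 590 lo/hi [ -27.7 -124.9   51.4] [19.3 16.3 93.3] ((-3.0117664337158203, -54.166114807128906), (145.2570037841797, 51.54435348510742), 88.93816375732422)
grip 85 [179.48457971 -59.99908332 109.19816395] [146.64894972 -64.71900388 103.15953435] [214.05786547 -53.18345725 114.22605914] deg -1.0023839933829637<stdin>:6: RuntimeWarning: Mean of empty slice.
  ret = um.true_divide(
Traceback (most recent call last):
IndexError: index -1 is out of bounds for axis 0 with size 0
```

Run:
```python
from h import *
p,d=get_image('scene'); save('s4.png',cv2.resize(p[130:320,150:400],(790,600)))
```

```text
(no output)
```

View pics/s4.png

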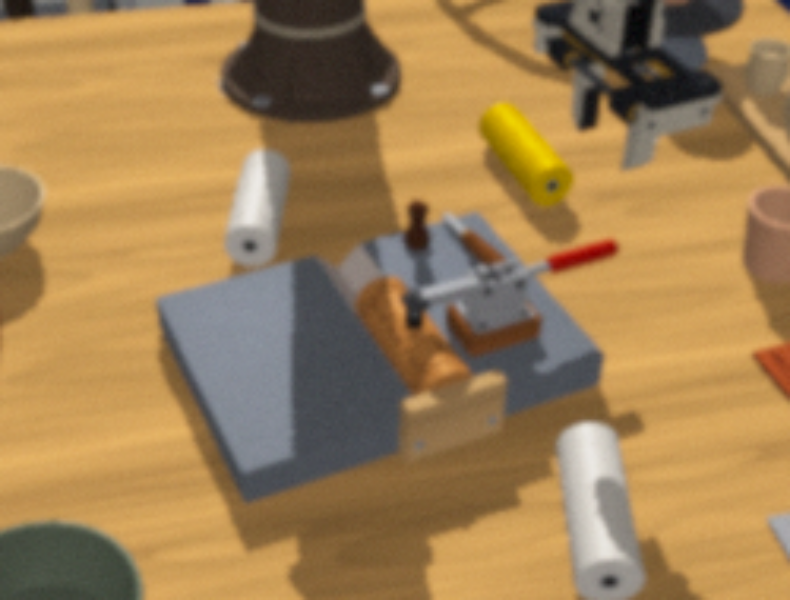

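The handle is level at crop (585,255), the pad is on the roller at (413,315), the roller is against the stop, and the gripper is clear of everything. I'll hand it in.

```bash
python3 -c "
from cell import ticket; print(ticket.sign_off())"
```

```text
the job is handed in; nothing more can be done
None
```

The job is handed in: the beech roller was rolled into the groove, slid against the stop, and clamped with the handle fully down, in about 18 s of robot time; the gripper ended clear and nothing else on the bench was moved.

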